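# Lock a relief block in the printing bed

### The job

Set the carved block, picture side up, in the metal printing bed, home against the two pins and the end stop. Then turn the cam knob clockwise until the sprung plunger drops into the notch of the cam plate, so that the jaw holds the block locked; stop as soon as it drops and do not force the knob on against the plunger. Handle the block gently and leave the other tools where they are.

Things in the scene. Friction and masses are not known exactly. Their poses are not given: they have to be found in the camera images.
- bed: Fixed grey steel plate 140 x 256 x 12 mm. Origin: underside; z up, plate top at z 12. End stop 14 mm tall, face at y +110. Two 8 mm pins, 14 mm tall, at (31, 45) and (31, 99). Cam axis at (0, -30.5). Jaw comes from -y. The block's home centre is (0, 72): its long sides along y, +x side on the pins (contact at x 27), +y end on the stop. With the jaw open there are 8 to 12 mm to spare in y.
- block: Loose relief block: wooden mount faced with dark carved lino, 54 (x) x 76 (y) x 23 (z) mm, 0.11 kg. Origin: centre of its underside; z up through the picture side. Either end may face the stop. Take it across the 54 mm, between the pins.
- knob (a point): On the cam axis at the middle of the black knob, 54 mm above the bed's underside. Knob: 24 mm tall (z 42 to 66), 58 mm round with two flats 46 mm apart; the frame turns with it: x along the flats (pointer line), y from flat to flat. Grip the flats. Clockwise from above tightens, taking about 0.3 to 0.5 N m; it must turn 0.9 to 1.6 rad from its start. It stays where it is left.
- cam: Knob, steel index plate (84 mm, z 28 to 34), eccentric. A sprung 7 mm pin in a block at the bed's -y end rides on the plate's rim, then drops 6 mm into its one 8.6 mm notch. The block sits up to 13 degrees either way round the cam, unmeasured, so feel for the drop: resistance vanishes, then within 0.1 rad the knob stops hard (25 N m/rad). Over 40 N on the pin, 1.1 N m beyond turning, strains it.
- jaw: Sprung steel jaw with a rubber face, 44 mm wide (x), 14 mm tall, on a carriage that slides along the bed's y between two gibs. A light spring draws it back; the cam pushes it up to 13 mm to +y and clamps the block with about 5 to 15 N.
- baren: Bystander: wooden rubbing disc with a bridge handle, 103 mm.
- gouge: Bystander: engraving tool with a wooden handle, 114 mm, lying.
Not all that is in view belongs to the job. Leave any orange or turquoise look-alike of the block alone.

How it is judged:
On the way:
1. the block lies flat in the corner of the bed (within 8 mm of the pins' line, 14 mm of the stop) while the plunger still rides on the rim (x of block in the frame of bed between -0.008 and 0.008 m and y of block in the frame of bed between 0.058 and 0.074 m and z of block in the frame of bed between 0.009 and 0.0145 m and angle between block's own z axis and vertical below 0.06 rad and horizontal distance between plunger_c0 and knob above 0.0495 m), for 0.2 s.
At the end, for the whole second after the job is handed in: The plunger is in the notch (within 1.5 mm of its bottom); the block lies flat on the bed, picture side up, within 2 mm of its home against pins and end stop and square to within 0.04 rad, held by the jaw with more than 2 N, at rest (horizontal distance between plunger_c0 and knob below 0.0473 m and x of block in the frame of bed between -0.002 and 0.002 m and y of block in the frame of bed between 0.07 and 0.0745 m and z of block in the frame of bed between 0.009 and 0.0145 m and angle between block's own z axis and vertical below 0.06 rad and angle between the y axis of block and the y axis of bed, either way round below 0.04 rad and contact force between jaw and block above 2 N and linear speed of block below 0.01 m/s); the robot touches nothing.
It fails at once if the plunger is strained: more than 40 N between plunger pin and cam plate (contact force between plunger_c0 and cam above 40 N).
It fails at once if the block is pressed or banged against the bed, its pins or its stop with more than 45 N (contact force between block and bed above 45 N).
It fails at once if a bystander is pushed more than 20 mm (distance of any of baren, gouge from where it was at the start of the episode above 0.02 m).
It also fails if it takes over 72 s, if anything falls off the work surface, if the arm or the gripper's body presses on something with over 40 N, if the wrist force passes 120 N, or if a joint passes its speed limit or range.

### The arm

A 7-joint arm with a two-finger parallel gripper is mounted at the origin on a cart in front of the work surface, level with it; the furniture and walls round the work are solid. World frame = base frame: x ahead of the robot, y to its left, z up, the work surface at z = 0. Lengths are in m, angles in rad, forces in N, time in s.
With the tool pointing down it reaches from about 0.4 to 0.9 m from the base axis. Payload 5.5 kg.
Tool frame: the origin (TCP) lies on the centre line of the jaws, within the pads' length; the fingertips stand 17 mm ahead of it and the grasp point (between the pads) lies 2 mm behind it; z points along the fingers, y is the line along which they close (so a half turn about z gives the same grasp; the last joint's range is limited). The gripper opens to 92 mm and grips with 3 to 60 N. Pads are 19 mm wide; open, the fingers measure 130 mm over their backs; the gripper's body (75 mm by 190 mm) begins 47 mm behind the grasp point.
Start: joints at [1.431, 0.501, -0.427, 1.55, 0.221, 1.138, -0.21], TCP at [0.255, -0.598, 0.244] pointing down, gripper open.
Joint ranges: [-2.88, 2.88], [-0.31, 2.03], [-1.54, 1.56], [0.2, 2.42], [-1.41, 4.55], [0.19, 2.02], [-2.57, 2.57]. Speed limits (rad/s): [2.57, 2.57, 3.14, 3.14, 3.14, 3.14, 3.14].

### API

Orientations are given as a rotation vector (axis times angle).
In Python, from workcell import * gives the robot as it stands. The module is installed in compiled form; this text tells all that it offers.
- The arm moves only by the tool play_rows, never from a script. Its argument "plan" is a list of rows, each a list of 7 numbers: the shift along the tool's x, y, z in mm, then the turn, a rotation vector about the tool's x, y, z in degrees, then the closure, from -1 (fully open) to 1 (shut). A call has 1 to 8 rows; each row shifts and turns the commanded pose from where the row before left it, along the tool's axes as they then stand; what a row does not reach is not made up. A row lasts 1/12 s, in which the tool goes at most 41.7 mm and 7.16 degrees, less where a joint would pass 70% of its speed; a pose out of reach is approached as far as the arm can. A call with a gripper value outside its range is refused whole. The fingers move at their own pace and stop on an object; "force" is the grip in N (left out, the last holds). Time passes only in rows, so rows that do not move let the fingers close. It gives the time, the measured TCP pose, the force, the opening and the grip force at its end, in the units of the state.
- observe(): the state, without advancing time (a new reading comes with each control period).
- get_image(name): name is "scene" or "top" or "wrist"; returns the picture (480x640x3 uint8, red, green, blue); there is no depth.
- get_calibration(name): a dict with "camera_matrix" (3x3 intrinsics, pixels), "k1" (the pictures are not rectified: a ray, as slopes to the right and down, at radius r is drawn at 1 + k1 r^2 times it, then the intrinsics apply), "xyz" and "orientation" of the camera in the world. Camera axes: x right, y down, z forward; pixel columns grow to the right and rows downward; lengths in m; the calibration is good to about 2 mm. A picture is of the moment at which its call begins: read the wrist's pose just before it. get_calibration takes no time and is no camera call; for the wrist camera it gives the pose at the moment of the call.
- finish_job(): hands the job in; it is judged then, once.
The state is a dict: "t": time; "joints": joint angles; "dq": joint speeds; "joint_torque": joint torques, N m; "eef_pos": TCP position; "tcp_rot": TCP orientation; "contact_force": force on the tool from outside, world axes, zero at the start; "moment": the same for the moment, N m; "gripper_width": finger opening in m; "gripper_force": force on a finger pad.
Only numpy, scipy, OpenCV 4.12 (cv2) and the standard library are available. Lean on these libraries where they do the work, as an engineer would, in place of code of your own. Each camera call takes 0.05 s, during which the arm holds its last target. There are 200 camera calls.

## Working session

There is one attempt and no reset: what is moved stays moved. The work goes in short steps, Python scripts to look and compute and a tool call to move; the robot and the scene stay as the last step left them, time stands still between calls to the robot, and variables do not carry over. Pictures are saved under pics/ and viewed, at most 10 in all, crops included, and the job is handed in when it is done.

Besides the shell and the picture viewer there is one more tool, called after "Call:" in YAML: its name, and indented under it one key for each argument. play_rows: Moves the arm, as the interface text tells. Its arguments: {"type":"object","properties":{"plan":{"type":"array","items":{"type":"array","items":{"type":"number"}}},"force":{"type":"number"}},"required":["plan"]}

```bash
mkdir -p pics
cat > h.py <<'E'
from workcell import *
import numpy as np, cv2
from scipy.spatial.transform import Rotation as R
np.set_printoptions(precision=4,suppress=True)
def rotm(o):
    o=np.array(o,float)
    if o.shape==(3,3): return o
    return R.from_rotvec(o).as_matrix() if o.size==3 else R.from_quat(o).as_matrix()
def ray(c,u,v):
    K=np.array(c['camera_matrix']);k=c['k1']
    d=np.array([(u-K[0,2])/K[0,0],(v-K[1,2])/K[1,1]]);s=d.copy()
    for _ in range(20): s=d/(1+k*(s@s))
    return np.array(c['xyz']),rotm(c['orientation'])@np.array([s[0],s[1],1])
def onz(c,u,v,z):
    o,d=ray(c,u,v);return o+d*(z-o[2])/d[2]
def proj(c,p):
    K=np.array(c['camera_matrix']);q=rotm(c['orientation']).T@(np.array(p)-c['xyz']);s=q[:2]/q[2];s=s*(1+c['k1']*(s@s))
    return np.array([K[0,0]*s[0]+K[0,2],K[1,1]*s[1]+K[1,2]])
def save(n,im): cv2.imwrite('pics/'+n,cv2.cvtColor(im,cv2.COLOR_RGB2BGR))
E
python3 - <<'E'
from h import *
print(observe())
for n in("scene","top"):
    im=get_image(n);save(n+'.png',im);np.save(n+'.npy',im);print(n,get_calibration(n))
E
```

```text
{'t': 0.0, 'joints': array([ 1.4312,  0.5018, -0.4268,  1.5514,  0.2208,  1.1383, -0.2103]), 'dq': array([-0.0004,  0.0009, -0.0004, -0.0005, -0.0003, -0.0004,  0.0003]), 'joint_torque': array([  0.0003, -56.6591,  -5.816 , -27.9111,  -0.0687,   0.0308,
         0.0002]), 'eef_pos': array([ 0.2545, -0.5974,  0.2427]), 'tcp_rot': array([-3.0762, -0.6281,  0.0006]), 'contact_force': array([ 0.8699, -0.3712,  0.1899]), 'moment': array([ 0.0325, -0.0112, -0.0048]), 'gripper_force': 0.0, 'gripper_width': 0.09192280567790068}
scene {'camera_matrix': array([[609.9578,   0.    , 319.8306],
       [  0.    , 609.9578, 254.0206],
       [  0.    ,   0.    ,   1.    ]]), 'k1': -0.11161266294119068, 'xyz': array([-0.0237,  0.7235,  0.8677]), 'orientation': array([-0.7834,  2.4697, -1.2218])}
top {'camera_matrix': array([[515.7437,   0.    , 319.7476],
       [  0.    , 515.7437, 244.2854],
       [  0.    ,   0.    ,   1.    ]]), 'k1': -0.03164275452155228, 'xyz': array([ 0.4566, -0.1275,  1.1212]), 'orientation': array([-2.1356,  2.1733, -0.1759])}
```

View pics/top.png

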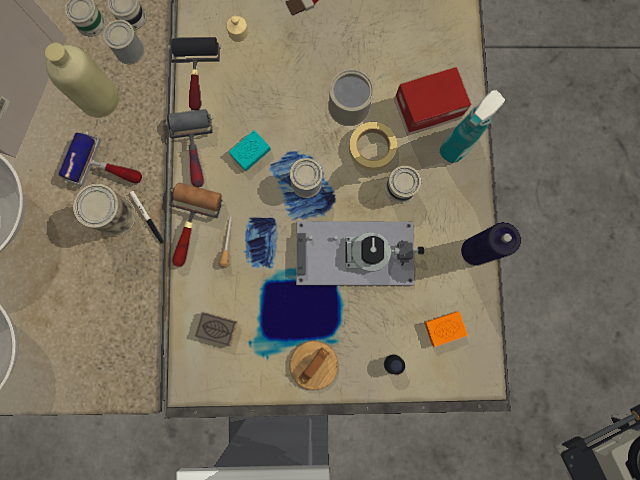

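View pics/scene.png

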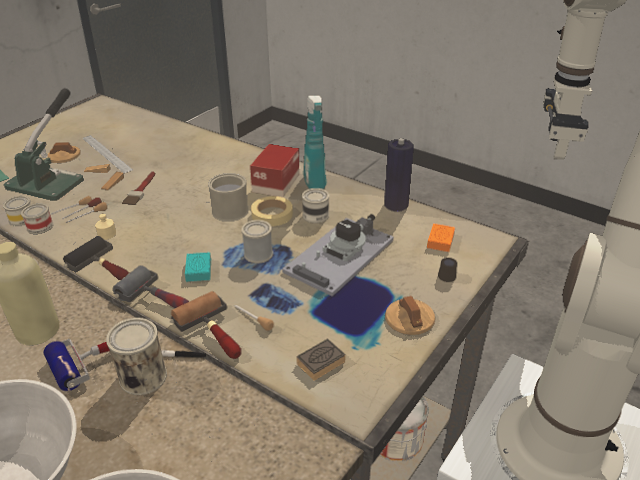

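The top view shows three block-like objects: a grey-brown carved block at (215,329), an orange one at (446,329) and a turquoise one at (250,150). The dark lino on wood at (215,329) fits the description. The bed is at (356,253) with its stop on the left, and the knob is at (373,250). I'll measure these and confirm in a crop.

Run:
```python
from h import *
im=np.load('top.npy');c=get_calibration('top');hsv=cv2.cvtColor(im,cv2.COLOR_RGB2HSV)
def big(m,x0,x1,y0,y1):
    z=np.zeros_like(m);z[y0:y1,x0:x1]=m[y0:y1,x0:x1]
    z=cv2.morphologyEx(z,cv2.MORPH_CLOSE,np.ones((5,5)))
    z=cv2.morphologyEx(z,cv2.MORPH_OPEN,np.ones((5,5)))
    return max(cv2.findContours(z,cv2.RETR_EXTERNAL,cv2.CHAIN_APPROX_NONE)[0],key=cv2.contourArea)
for p in[(215,329),(200,345),(310,270),(400,270),(190,300),(222,350),(308,230)]: print(p,im[p[1],p[0]],hsv[p[1],p[0]])
# bed: bluish grey; block: dark
d=im.astype(int)
mb=((d[...,2]-d[...,0]>0)&(d[...,0]>90)).astype(np.uint8)*255
mk=(d.max(2)<115).astype(np.uint8)*255
for n,m,box,zs in(('bed',mb,(285,425,210,295),.012),('block',mk,(185,250,300,360),.023)):
    k=big(m,*box);r=cv2.minAreaRect(k);b=cv2.boxPoints(r)
    P=np.array([onz(c,u,v,zs) for u,v in b]);print(n,r,b.tolist(),'\n',P,P.mean(0),np.linalg.norm(np.diff(P,axis=0),axis=1))
a=cv2.resize(im[215:295,285:435],None,fx=5,fy=5,interpolation=cv2.INTER_CUBIC)[:,:750]
b=cv2.resize(im[305:355,185:255],None,fx=4,fy=4,interpolation=cv2.INTER_CUBIC)
o=np.zeros((600,750,3),np.uint8);o[:400]=a;o[400:,:280]=b;save('crop.png',o)
```

```text
(215, 329) [59 55 50] [17 39 59]
(200, 345) [156 147 120] [ 22  59 156]
(310, 270) [145 143 147] [135   7 147]
(400, 270) [101 100 103] [130   7 103]
(190, 300) [160 150 122] [ 22  61 160]
(222, 350) [142 131 103] [ 22  70 142]
(308, 230) [142 140 142] [150   4 142]
bed ((352.5, 248.0), (72.0, 121.0), 90.0) [[292.0, 212.0], [413.0, 212.0], [413.0, 284.0], [292.0, 284.0]] 
 [[ 0.6907 -0.0897  0.012 ]
 [ 0.6868 -0.356   0.012 ]
 [ 0.5283 -0.3489  0.012 ]
 [ 0.533  -0.088   0.012 ]] [ 0.6097 -0.2207  0.012 ] [0.2663 0.1586 0.261 ]
block ((211.60377502441406, 329.88677978515625), (42.307044982910156, 30.21932029724121), 15.945395469665527) [[187.11322021484375, 338.603759765625], [195.41510009765625, 309.54718017578125], [236.09432983398438, 321.1697998046875], [227.79244995117188, 350.22637939453125]] 
 [[0.4216 0.1325 0.023 ]
 [0.4818 0.1159 0.023 ]
 [0.4561 0.0301 0.023 ]
 [0.3962 0.0472 0.023 ]] [0.4389 0.0814 0.023 ] [0.0624 0.0896 0.0622]
```

View pics/crop.png

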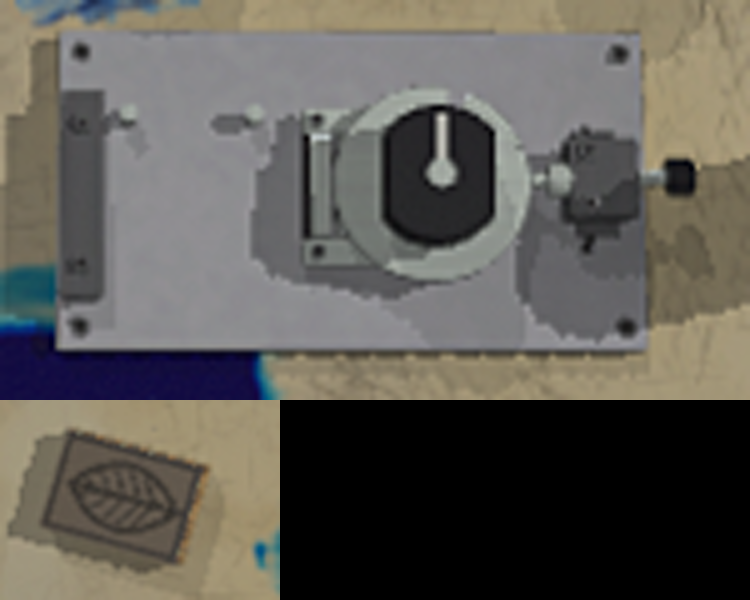

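The crop confirms the dark carved leaf block, picture up, with its wooden edge showing, at about (216,329). The bed corners are clear, with the pins on the image-upper (+x) side, the stop on the left (+y) and the pointer line along +x.

```bash
cat >> h.py <<'E'
def tool():
    s=observe();return np.array(s['eef_pos']),R.from_rotvec(s['tcp_rot']).as_matrix(),s
def rowto(p,yawdir):
    """shift (mm, tool axes) and turn about tool z (deg) so TCP at p, tool y along +-yawdir, plus tilt"""
    x,Rm,s=tool();y=np.array([yawdir[0],yawdir[1],0]);y/=np.linalg.norm(y)
    if y@Rm[:,1]<0:y=-y
    T=np.column_stack([np.cross(y,[0,0,-1]),y,[0,0,-1]])
    return Rm.T@(np.array(p)-x)*1e3,R.from_matrix(Rm.T@T).as_rotvec(degrees=True)
E
python3 - <<'E'
from h import *
c=get_calibration('top')
B=np.array([onz(c,u,v,.023) for u,v in[(202.5,312.5),(236.75,321.75),(230,345.75),(195.5,336.25)]])
D=np.array([onz(c,u,v,.012) for u,v in[(296.4,221.6),(413.2,221.4),(414,285.2),(296.4,285.2)]])
for n,P in(('block',B),('bed',D)): print(n,P.mean(0),np.linalg.norm(P-np.roll(P,-1,0),axis=1))
ax=B[1]-B[0]+B[2]-B[3];bx=D[0]-D[1]+D[3]-D[2]
print('block long',np.degrees(np.arctan2(ax[1],ax[0])),'bed y',np.degrees(np.arctan2(bx[1],bx[0])))
print('knob',onz(c,372.6,249.6,.066),onz(c,373.2,249.6,.066))
y=bx/np.linalg.norm(bx);x=np.array([y[1],-y[0],0]);print('bed y',y,'home',D.mean(0)+.072*y,'knob',D.mean(0)-.0305*y)
# scene check
cs=get_calibration('scene')
print('scene proj block',proj(cs,B.mean(0)),'knob',proj(cs,np.r_[(D.mean(0)-.0305*y)[:2],.066]))
s=np.array([ax[1],-ax[0],0]);print(rowto(np.r_[B.mean(0)[:2],.15],s),tool()[1])
print(get_calibration('wrist'))
E
```

```text
block [0.4404 0.0718 0.023 ] [0.0751 0.0514 0.0753 0.0511]
bed [ 0.5977 -0.2257  0.012 ] [0.2564 0.1401 0.2536 0.1389]
block long -105.97348413292876 bed y 89.09649708060472
knob [ 0.5975 -0.2573  0.066 ] [ 0.5975 -0.2586  0.066 ]
bed y [0.0158 0.9999 0.    ] home [ 0.5988 -0.1538  0.012 ] knob [ 0.5972 -0.2562  0.012 ]
scene proj block [322.4571 353.8694] knob [348.7924 226.806 ]
(array([ 433.3761, -542.6103,   93.7615]), array([ -0.0912,  -0.0486, -50.9429])) [[ 0.9199  0.3921 -0.0006]
 [ 0.3921 -0.9199  0.0016]
 [ 0.0001 -0.0017 -1.    ]]
{'camera_matrix': array([[333.2219,   0.    , 324.2348],
       [  0.    , 333.2219, 237.1013],
       [  0.    ,   0.    ,   1.    ]]), 'k1': -0.03787560697744553, 'xyz': array([ 0.3313, -0.5649,  0.3831]), 'orientation': array([ 2.3996, -1.5841, -0.2499])}
```

Call:
play_rows:
  plan:
    - [27,-34,0,0,0,0,-1]
    - [27,-34,0,0,0,0,-1]
    - [27,-34,0,0,0,0,-1]
    - [27,-34,0,0,0,0,-1]
    - [27,-34,0,0,0,0,-1]
    - [27,-34,0,0,0,0,-1]
    - [27,-34,0,0,0,0,-1]
    - [27,-34,0,0,0,0,-1]

```text
t: 0.77
eef_pos: [0.343, -0.2745, 0.2435]
tcp_rot: [-3.078, -0.628, 0.001]
contact_force: [1.0, 0.0, 0.7]
gripper_width: 0.0917
gripper_force: 0.0
```

Call:
play_rows:
  plan:
    - [27,-34,0,0,0,0,-1]
    - [27,-34,0,0,0,0,-1]
    - [27,-34,0,0,0,0,-1]
    - [27,-34,0,0,0,0,-1]
    - [27,-34,0,0,0,0,-1]
    - [27,-34,0,0,0,0,-1]
    - [27,-34,0,0,0,0,-1]
    - [27,-34,0,0,0,0,-1]

```text
t: 1.43
eef_pos: [0.4315, 0.0465, 0.2439]
tcp_rot: [3.077, 0.627, 0.001]
contact_force: [1.0, -0.1, 0.2]
gripper_width: 0.0916
gripper_force: 0.0
```

Call:
play_rows:
  plan:
    - [0,0,9,0,0,-6.4,-1]
    - [0,0,9,0,0,-6.4,-1]
    - [0,0,9,0,0,-6.4,-1]
    - [0,0,9,0,0,-6.4,-1]
    - [0,0,9,0,0,-6.4,-1]
    - [0,0,9,0,0,-6.4,-1]
    - [0,0,9,0,0,-6.4,-1]
    - [0,0,9,0,0,-6.2,-1]

```text
t: 2.1
eef_pos: [0.4313, 0.0448, 0.1711]
tcp_rot: [-2.502, -1.899, 0.0]
contact_force: [0.1, 0.1, -0.0]
gripper_width: 0.0917
gripper_force: 0.0
```

Run:
```python
from h import *
print(rowto([.4404,.0718,.1],[np.cos(np.radians(-16)),np.sin(np.radians(-16))]),tool()[2])
c=get_calibration('wrist');im=get_image('wrist');save('w1.png',im);np.save('w1.npy',im);print(c['xyz'],c['orientation'])
print(proj(c,[.4404,.0718,.023]))
```

```text
(array([28.4645,  1.5422, 71.1177]), array([-0.0207,  0.0063,  0.3991])) {'t': 2.1, 'joints': array([ 0.7397,  0.3429, -1.0372,  2.1243,  0.3863,  0.8759, -0.7981]), 'dq': array([ 0.0282,  0.313 , -0.1297,  0.0928,  0.4312, -0.1449,  0.8924]), 'joint_torque': array([ -0.2543, -31.4029,  -7.398 , -22.7024,  -0.6615,   0.1448,
        -1.1393]), 'eef_pos': array([0.4313, 0.0448, 0.1711]), 'tcp_rot': array([-2.5022, -1.8993,  0.0005]), 'contact_force': array([ 0.0645,  0.0792, -0.0444]), 'moment': array([-0.0296, -0.0898, -0.0283]), 'gripper_force': 0.0, 'gripper_width': 0.09166633980206161}
[0.4541 0.1249 0.3115] [ 2.8097 -0.3841 -0.0602]
[325.5751 196.861 ]
```

View pics/w1.png

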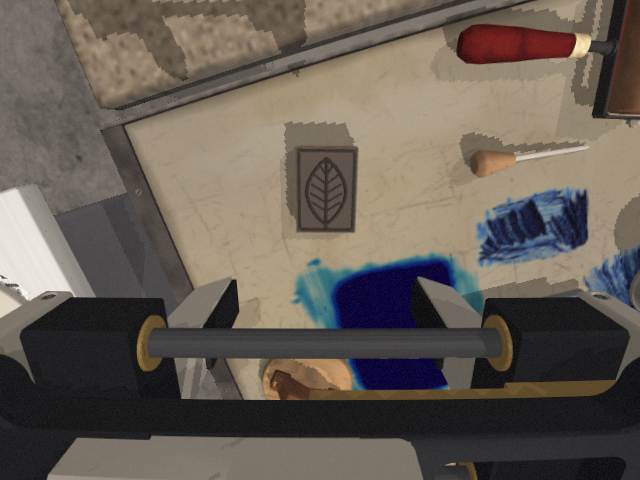

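The wrist view shows the block at about (297–357, 147–232), square to the tool. The baren at (305,380) is clear of it. I'll compute the correction from a settled frame.

```bash
cat > wm.py <<'E'
from h import *
get_image('wrist')
c=get_calibration('wrist');im=get_image('wrist');np.save('w2.npy',im)
u0,v0=[int(x) for x in proj(c,[.4404,.0718,.023])]
d=im.astype(int);m=((d.max(2)<120)&(d[...,0]-d[...,2]<25)).astype(np.uint8)*255
z=np.zeros_like(m);z[v0-75:v0+75,u0-70:u0+70]=m[v0-75:v0+75,u0-70:u0+70]
print('pix',u0,v0,'cols at row',[ (i,d[v0,i].tolist()) for i in range(u0-48,u0-20,3)])
z=cv2.morphologyEx(z,cv2.MORPH_OPEN,np.ones((7,7)))
k=max(cv2.findContours(z,cv2.RETR_EXTERNAL,cv2.CHAIN_APPROX_NONE)[0],key=cv2.contourArea)
b=cv2.boxPoints(cv2.minAreaRect(k));P=np.array([onz(c,u,v,.023) for u,v in b])
print(b.tolist(),P,P.mean(0),np.linalg.norm(P-np.roll(P,-1,0),axis=1))
print(tool()[0])
E
python3 wm.py
python3 - <<'E'
from h import *
c=get_calibration('wrist')
P=np.array([onz(c,u,v,.023) for u,v in [(297,147),(357,147),(355,231),(297,232)]]);print(P.mean(0),np.linalg.norm(P-np.roll(P,-1,0),axis=1))
E
```

```text
pix 327 196 cols at row [(279, [171, 154, 130]), (282, [153, 138, 117]), (285, [152, 135, 114]), (288, [134, 121, 102]), (291, [102, 91, 76]), (294, [100, 92, 78]), (297, [98, 88, 78]), (300, [57, 52, 46]), (303, [94, 82, 75]), (306, [83, 73, 65])]
[[288.0, 147.0], [358.0, 147.0], [358.0, 231.0], [288.0, 231.0]] [[0.4202 0.1212 0.023 ]
 [0.4766 0.1052 0.023 ]
 [0.4587 0.0341 0.023 ]
 [0.398  0.0512 0.023 ]] [0.4384 0.0779 0.023 ] [0.0586 0.0734 0.0631 0.0734]
[0.4308 0.0449 0.1711]
[0.4421 0.0769 0.023 ] [0.0503 0.0735 0.0524 0.0745]
```

Call:
play_rows:
  plan:
    - [16,0.7,15,0,0,0.2,-1]
    - [16,0.7,25,0,0,0.2,-1]
    - [0,0,30,0,0,0,-1]
    - [0,0,30,0,0,0,-1]
    - [0,0,25,0,0,0,-1]
    - [0,0,15,0,0,0,-1]
    - [0,0,10,0,0,0,-1]
    - [0,0,0,0,0,0,-1]

```text
t: 2.92
eef_pos: [0.4411, 0.0751, 0.0207]
tcp_rot: [-2.515, -1.88, 0.003]
contact_force: [0.0, -0.2, 0.3]
gripper_width: 0.0916
gripper_force: 0.0
```

Call:
play_rows:
  plan:
    - [0,0,0,0,0,0,0]
    - [0,0,0,0,0,0,0.3]
    - [0,0,0,0,0,0,0.3]
    - [0,0,0,0,0,0,0.3]
    - [0,0,0,0,0,0,0.3]
    - [0,0,0,0,0,0,0.3]
    - [0,0,0,0,0,0,0.3]
    - [0,0,0,0,0,0,0.3]
  force: 12

```text
t: 3.58
eef_pos: [0.442, 0.0751, 0.0221]
tcp_rot: [2.514, 1.883, 0.0]
contact_force: [-1.2, -0.1, 5.4]
gripper_width: 0.0538
gripper_force: 12.0
```

Call:
play_rows:
  plan:
    - [0,0,-5,0,0,0,0.3]
    - [0,0,-15,0,0,0,0.3]
    - [0,0,-30,0,0,0,0.3]
    - [0,0,-30,0,0,0,0.3]
    - [0,0,0,0,0,-5,0.3]
    - [0,0,0,0,0,-5,0.3]
    - [0,0,0,0,0,-5,0.3]
    - [0,0,0,0,0,0,0.3]
  force: 20

```text
t: 4.25
eef_pos: [0.4415, 0.075, 0.1019]
tcp_rot: [-2.244, -2.199, 0.0]
contact_force: [1.2, -0.1, -1.5]
gripper_width: 0.0534
gripper_force: 20.0
```

Run:
```python
from h import *
y=np.array([.0158,.9999]);x=np.array([.9999,-.0158]);h=np.array([.5988,-.1538])
p=h-.004*x-.005*y
print(p,rowto(np.r_[p,.1],x),tool()[2]['eef_pos'],tool()[2]['contact_force'],tool()[2]['gripper_width'])
```

```text
[ 0.5947 -0.1587] (array([-230.6139,  157.8792,    1.8576]), array([-0.0098, -0.0026, -0.2502])) [0.4415 0.075  0.1019] [ 1.2409 -0.0728 -1.466 ] 0.053437501811643286
```

Call:
play_rows:
  plan:
    - [-15,10,0,0,0,0,0.3]
    - [-35,24,0,0,0,-0.25,0.3]
    - [-35,24,0,0,0,0,0.3]
    - [-35,24,0,0,0,0,0.3]
    - [-35,24,0,0,0,0,0.3]
    - [-35,24,0,0,0,0,0.3]
    - [-30,20,0,0,0,0,0.3]
    - [-10,8,0,0,0,0,0.3]

```text
t: 4.92
eef_pos: [0.5948, -0.1621, 0.101]
tcp_rot: [2.252, 2.187, -0.002]
contact_force: [0.6, -1.0, -1.6]
gripper_width: 0.054
gripper_force: 20.0
```

Call:
play_rows:
  plan:
    - [0,0,0,0,0,0,0.3]
    - [0,0,0,0,0,0,0.3]
    - [0,0,0,0,0,0,0.3]

```text
t: 5.17
eef_pos: [0.5922, -0.1527, 0.1014]
tcp_rot: [-2.24, -2.2, -0.0]
contact_force: [-0.5, 0.6, -0.2]
gripper_width: 0.0538
gripper_force: 20.0
```

Run:
```python
from h import *
print(tool()[2]['eef_pos'])
c=get_calibration('wrist');im=get_image('wrist')
print(c['xyz'],c['orientation'])
import pickle;pickle.dump(c,open('w3.pkl','wb'))
t=get_image('top');a=cv2.resize(im,(560,420));b=cv2.resize(t[205:295,285:435],None,fx=1.6,fy=1.6)
save('w3.png',im)
for n,p in dict(pin1=[31,45,26],pin2=[31,99,26],knob=[0,-30.5,66],stop=[0,110,26]).items():
    y=np.array([.0158,.9999]);x=np.array([.9999,-.0158]);o=np.array([.5977,-.2257])
    print(n,proj(c,np.r_[o+p[0]*x/1e3+p[1]*y/1e3,p[2]/1e3]))
```

```text
[ 0.5922 -0.1527  0.1014]
[ 0.5943 -0.0698  0.2418] [ 2.8351 -0.0246 -0.0052]
pin1 [376.0491 293.4659]
pin2 [379.7485 220.7521]
knob [333.5784 420.434 ]
stop [333.5704 204.6499]
```

View pics/w3.png

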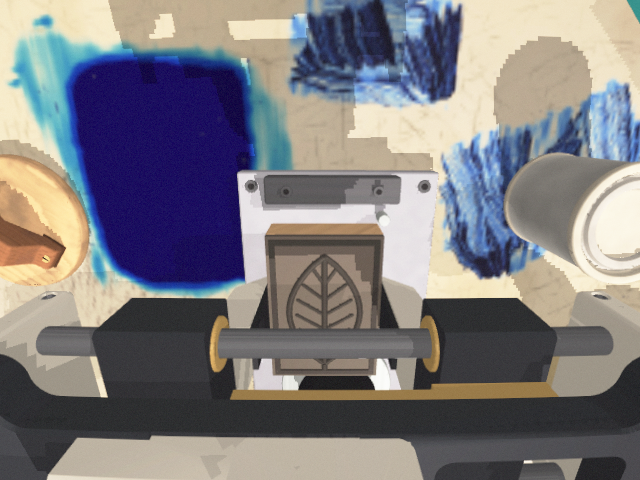

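The block is held straight, with lino corners at (267,236), (383,235), (380,374) and (274,374). The pin at (383,217) and the stop's face edge at row 203 both show. Next I'll get the block's offset from the home corner in this same view.

Run:
```python
from h import *
import pickle;c=pickle.load(open('w3.pkl','rb'))
f=lambda L,z:np.array([onz(c,u,v,z) for u,v in L])
B=f([(267,236),(383,235),(380,374),(274,374)],.1025);print('block',B,B.mean(0),np.linalg.norm(B-np.roll(B,-1,0),axis=1))
print('pin',f([(383,217)],.026),'stop',f([(263,203),(400,203)],.026),'bedcorners',f([(238,171),(438,171)],.012))
y=np.array([.0158,.9999]);x=np.array([.9999,-.0158]);o=np.array([.5977,-.2257])
for p in([31,99],[0,110],[-70,128],[70,128]):print(p,o+p[0]*x/1e3+p[1]*y/1e3)
print(tool()[0], tool()[1][:,1])
```

```text
block [[ 0.5683 -0.1129  0.1025]
 [ 0.6192 -0.1133  0.1025]
 [ 0.6205 -0.1873  0.1025]
 [ 0.5666 -0.1864  0.1025]] [ 0.5936 -0.15    0.1025] [0.0509 0.074  0.0539 0.0735]
pin [[ 0.6324 -0.1246  0.026 ]] stop [[ 0.5529 -0.1138  0.026 ]
 [ 0.6433 -0.1153  0.026 ]] bedcorners [[ 0.5347 -0.0941  0.012 ]
 [ 0.6715 -0.0964  0.012 ]]
[31, 99] [ 0.6303 -0.1272]
[0, 110] [ 0.5994 -0.1157]
[-70, 128] [ 0.5297 -0.0966]
[70, 128] [ 0.6697 -0.0988]
[ 0.5923 -0.1525  0.1017] [ 0.9999 -0.0164 -0.0008]
```

Call:
play_rows:
  plan:
    - [-4,2,0,0,0,0,0.3]
    - [-3,2,10,0,0,0,0.3]
    - [0,0,20,0,0,0,0.3]
    - [0,0,20,0,0,0,0.3]
    - [0,0,10,0,0,0,0.3]
    - [0,0,3,0,0,0,0.3]
    - [0,0,0,0,0,0,0.3]
    - [0,0,0,0,0,0,0.3]

```text
t: 5.93
eef_pos: [0.5975, -0.1614, 0.0392]
tcp_rot: [2.242, 2.201, 0.001]
contact_force: [0.6, -0.6, -1.6]
gripper_width: 0.0537
gripper_force: 20.0
```

Call:
play_rows:
  plan:
    - [0,0,1,0,0,0,0.3]
    - [0,0,0,0,0,0,0.3]
    - [0,0,1,0,0,0,0.3]
    - [0,0,0,0,0,0,0.3]

```text
t: 6.27
eef_pos: [0.5972, -0.1619, 0.0372]
tcp_rot: [2.242, 2.2, 0.0]
contact_force: [-0.0, -0.7, -1.0]
gripper_width: 0.054
gripper_force: 20.0
```

Call:
play_rows:
  plan:
    - [1,0,1,0,0,0,0.3]
    - [1,0,0,0,0,0,0.3]
    - [0,0,1,0,0,0,0.3]
    - [0,0,0,0,0,0,0.3]

```text
t: 6.6
eef_pos: [0.5969, -0.1595, 0.0346]
tcp_rot: [-2.242, -2.201, 0.0]
contact_force: [0.0, 0.3, -1.3]
gripper_width: 0.0538
gripper_force: 20.0
```

Call:
play_rows:
  plan:
    - [0,0,0.5,0,0,0,0.3]
    - [0,0,0,0,0,0,0.3]
    - [0,0,0.5,0,0,0,0.3]
    - [0,0,0,0,0,0,0.3]

```text
t: 6.93
eef_pos: [0.597, -0.1596, 0.0342]
tcp_rot: [2.242, 2.201, -0.0]
contact_force: [-1.8, -0.4, 4.2]
gripper_width: 0.0538
gripper_force: 20.0
```

Call:
play_rows:
  plan:
    - [0,1,-0.2,0,0,0,0.3]
    - [0,1,0,0,0,0,0.3]
    - [0,0,0,0,0,0,0.3]

```text
t: 7.18
eef_pos: [0.5983, -0.1597, 0.0342]
tcp_rot: [-2.242, -2.2, 0.002]
contact_force: [-4.8, -0.4, 6.4]
gripper_width: 0.0537
gripper_force: 20.0
```

Call:
play_rows:
  plan:
    - [0,1,0,0,0,0,0.3]
    - [0,0,0,0,0,0,0.3]

```text
t: 7.35
eef_pos: [0.5992, -0.1597, 0.0342]
tcp_rot: [-2.241, -2.2, 0.002]
contact_force: [-5.0, 0.6, 6.3]
gripper_width: 0.054
gripper_force: 20.0
```

Call:
play_rows:
  plan:
    - [0,0.7,0,0,0,0,0.3]
    - [0,0,0,0,0,0,0.3]

```text
t: 7.52
eef_pos: [0.5998, -0.1598, 0.0342]
tcp_rot: [-2.241, -2.2, 0.003]
contact_force: [-5.2, -0.0, 6.1]
gripper_width: 0.0536
gripper_force: 20.0
```

Call:
play_rows:
  plan:
    - [0,0.7,-0.2,0,0,0,0.3]
    - [0,0,0,0,0,0,0.3]

```text
t: 7.68
eef_pos: [0.6012, -0.1598, 0.0342]
tcp_rot: [-2.242, -2.2, 0.001]
contact_force: [-2.8, 0.5, 2.9]
gripper_width: 0.0539
gripper_force: 20.0
```

Call:
play_rows:
  plan:
    - [0,0.7,0,0,0,0,0.3]
    - [0,0,0,0,0,0,0.3]

```text
t: 7.85
eef_pos: [0.6012, -0.1598, 0.0342]
tcp_rot: [-2.241, -2.2, 0.003]
contact_force: [-6.2, 0.2, 5.6]
gripper_width: 0.0534
gripper_force: 20.0
```

Call:
play_rows:
  plan:
    - [0,0.7,0,0,0,0,0.3]
    - [0,0,0,0,0,0,0.3]

```text
t: 8.02
eef_pos: [0.6013, -0.1598, 0.0343]
tcp_rot: [-2.241, -2.199, 0.004]
contact_force: [-7.0, 1.0, 9.0]
gripper_width: 0.0541
gripper_force: 20.0
```

Contact is at x=0.6012, just as the wrist view predicted. Now I'll slide toward the stop.

Call:
play_rows:
  plan:
    - [0,-1.2,-0.3,0,0,0,0.3]
    - [2,0,0,0,0,0,0.3]
    - [1,0,0,0,0,0,0.3]
    - [0,0,0,0,0,0,0.3]

```text
t: 8.35
eef_pos: [0.6012, -0.1582, 0.0342]
tcp_rot: [2.243, 2.199, -0.003]
contact_force: [-3.1, -3.8, 2.3]
gripper_width: 0.054
gripper_force: 20.0
```

Call:
play_rows:
  plan:
    - [1,0,0,0,0,0,0.3]
    - [0,0,0,0,0,0,0.3]

```text
t: 8.52
eef_pos: [0.6012, -0.1572, 0.0342]
tcp_rot: [2.243, 2.199, -0.003]
contact_force: [-2.8, -4.5, 2.9]
gripper_width: 0.0539
gripper_force: 20.0
```

Call:
play_rows:
  plan:
    - [0.7,0,0,0,0,0,0.3]
    - [0,0,0,0,0,0,0.3]

```text
t: 8.68
eef_pos: [0.6012, -0.1566, 0.0342]
tcp_rot: [2.243, 2.199, -0.003]
contact_force: [-3.4, -4.5, 2.8]
gripper_width: 0.0537
gripper_force: 20.0
```

Call:
play_rows:
  plan:
    - [0.7,0,0,0,0,0,0.3]
    - [0,0,0,0,0,0,0.3]

```text
t: 8.85
eef_pos: [0.6013, -0.1559, 0.0343]
tcp_rot: [2.243, 2.199, -0.003]
contact_force: [-3.0, -3.8, 1.9]
gripper_width: 0.0541
gripper_force: 20.0
```

Call:
play_rows:
  plan:
    - [0.7,0,0,0,0,0,0.3]
    - [0,0,0,0,0,0,0.3]

```text
t: 9.02
eef_pos: [0.6013, -0.1552, 0.0342]
tcp_rot: [2.243, 2.199, -0.003]
contact_force: [-3.3, -4.4, 2.0]
gripper_width: 0.0541
gripper_force: 20.0
```

Call:
play_rows:
  plan:
    - [0.7,0,0,0,0,0,0.3]
    - [0,0,0,0,0,0,0.3]

```text
t: 9.18
eef_pos: [0.6013, -0.1546, 0.0342]
tcp_rot: [2.243, 2.199, -0.003]
contact_force: [-3.8, -4.0, 1.8]
gripper_width: 0.0537
gripper_force: 20.0
```

Call:
play_rows:
  plan:
    - [0.7,0,0,0,0,0,0.3]
    - [0,0,0,0,0,0,0.3]

```text
t: 9.35
eef_pos: [0.6013, -0.1546, 0.0342]
tcp_rot: [2.243, 2.198, -0.004]
contact_force: [-3.3, -5.3, 3.5]
gripper_width: 0.0537
gripper_force: 20.0
```

Call:
play_rows:
  plan:
    - [0.7,0,0,0,0,0,0.3]
    - [0,0,0,0,0,0,0.3]

```text
t: 9.52
eef_pos: [0.6013, -0.1546, 0.0343]
tcp_rot: [2.243, 2.197, -0.005]
contact_force: [-3.2, -6.2, 3.1]
gripper_width: 0.0537
gripper_force: 20.0
```

Home is reached against both pins and stop (x 0.6013, y −0.1546 TCP, forces rising without motion). Next I relieve the bias, release and rise.

Call:
play_rows:
  plan:
    - [-1.2,0,0.2,0,0,0,0.3]
    - [0,0,0,0,0,0,0]
    - [0,0,0,0,0,0,-0.4]
    - [0,0,0,0,0,0,-0.6]
    - [0,0,0,0,0,0,-0.6]
    - [0,0,-5,0,0,0,-0.6]
    - [0,0,-20,0,0,0,-0.6]
    - [0,0,-35,0,0,0,-0.6]

```text
t: 10.18
eef_pos: [0.5992, -0.1519, 0.0916]
tcp_rot: [-2.237, -2.197, 0.004]
contact_force: [-0.2, -0.7, -0.1]
gripper_width: 0.0733
gripper_force: 0.0
```

Call:
play_rows:
  plan:
    - [0,0,-35,0,0,0,-0.6]
    - [0,0,-10,0,0,0,-0.3]
    - [0,0,0,0,0,0,-0.3]
    - [0,0,0,0,0,0,-0.3]

```text
t: 10.52
eef_pos: [0.6022, -0.1527, 0.14]
tcp_rot: [2.241, 2.2, 0.001]
contact_force: [-1.5, 0.2, -1.4]
gripper_width: 0.0606
gripper_force: 0.0
```

Run:
```python
from h import *
x,Rm,s=tool();print(x,s['joints'],s['gripper_width'],Rm[:,1])
c=get_calibration('wrist');im=get_image('wrist');save('w4.png',im)
import pickle;pickle.dump(c,open('w4.pkl','wb'));print(c['xyz'])
print(proj(c,[.6012,-.1525,.035]),proj(c,[.5995,-.2552,.066]))
```

```text
[ 0.6022 -0.1527  0.14  ] [ 0.8327  0.7115 -0.8972  1.7023  0.633   1.0421 -0.2984] 0.060595189851010076 [ 0.9998 -0.0185  0.0018]
[ 0.604  -0.0695  0.2803]
[321.9123 243.0837] [322.2036 379.2488]
```

View pics/w4.png

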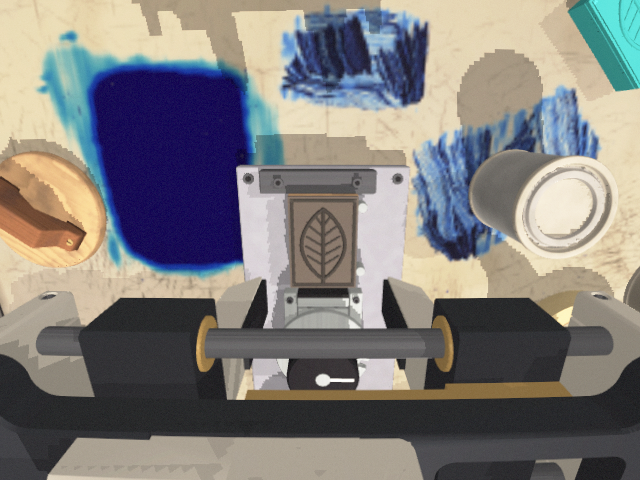

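The block sits flush in the corner, centre about (322,242), with the stop above and pins on the right. The knob hub at (322,380) matches my predicted (322,379). Now I move over the knob and turn −90° to grip the flats.

Call:
play_rows:
  plan:
    - [-15,-0.8,0,0,0,0,-0.3]
    - [-30,0,0,0,0,0,-0.3]
    - [-30,0,0,0,0,0,-0.3]
    - [-20,0,0,0,0,-2,-0.3]
    - [-7.5,0,0,0,0,-4,-0.3]
    - [0,0,0,0,0,-7,-0.3]
    - [0,0,0,0,0,-7,-0.3]
    - [0,0,0,0,0,-7,-0.3]

```text
t: 11.23
eef_pos: [0.5978, -0.2569, 0.1372]
tcp_rot: [-1.659, -2.665, 0.001]
contact_force: [-0.1, 1.1, -0.2]
gripper_width: 0.0598
gripper_force: 0.0
```

Call:
play_rows:
  plan:
    - [0,0,0,0,0,-7,-0.3]
    - [0,0,0,0,0,-7,-0.3]
    - [0,0,0,0,0,-7,-0.3]
    - [0,0,0,0,0,-7,-0.3]
    - [0,0,0,0,0,-7,-0.3]
    - [0,0,0,0,0,-7,-0.3]
    - [0,0,0,0,0,-7,-0.3]
    - [0,0,0,0,0,-7,-0.3]

```text
t: 11.9
eef_pos: [0.598, -0.2565, 0.1371]
tcp_rot: [-0.213, -3.132, -0.001]
contact_force: [-0.6, 0.4, -0.6]
gripper_width: 0.0594
gripper_force: 0.0
```

Call:
play_rows:
  plan:
    - [0,0,0,0,0,-5,-0.3]
    - [0,0,0,0,0,-2,-0.3]
    - [0,0,0,0,0,0,-0.3]
    - [0,0,0,0,0,0,-0.3]

```text
t: 12.23
eef_pos: [0.5983, -0.256, 0.1376]
tcp_rot: [-0.033, -3.139, -0.002]
contact_force: [-0.1, -0.5, 0.8]
gripper_width: 0.0596
gripper_force: 0.0
```

Run:
```python
from h import *
x,Rm,s=tool();print(x,s['joints'],s['gripper_width'],Rm)
print(rowto([.5995,-.2552,.055],[.0165,.9998]))
```

```text
[ 0.5983 -0.256   0.1376] [ 1.0939  0.9255 -1.1751  1.6163  0.8968  1.2309  1.2823] 0.05964470270419193 [[-0.9998  0.0208 -0.002 ]
 [ 0.0208  0.9998  0.0011]
 [ 0.0021  0.001  -1.    ]]
(array([-1.3267,  0.7736, 82.5956]), array([ 0.0588, -0.1178, -0.2478]))
```

Call:
play_rows:
  plan:
    - [-1.3,0.8,15,0,0,-0.2,-0.3]
    - [0,0,25,0,0,0,-0.3]
    - [0,0,20,0,0,0,-0.3]
    - [0,0,12,0,0,0,-0.3]
    - [0,0,7,0,0,0,-0.3]
    - [0,0,3.5,0,0,0,-0.3]
    - [0,0,0,0,0,0,-0.3]
    - [0,0,0,0,0,0,-0.3]

```text
t: 12.9
eef_pos: [0.6012, -0.2544, 0.0575]
tcp_rot: [0.024, 3.14, -0.0]
contact_force: [-0.4, 0.1, 0.9]
gripper_width: 0.0598
gripper_force: 0.0
```

Call:
play_rows:
  plan:
    - [0,0,0,0,0,0,0]
    - [0,0,0,0,0,0,0.3]
    - [0,0,0,0,0,0,0.3]
    - [0,0,0,0,0,0,0.3]
    - [0,0,0,0,0,0,0.3]
  force: 40

```text
t: 13.32
eef_pos: [0.6012, -0.2566, 0.0578]
tcp_rot: [0.027, 3.14, -0.005]
contact_force: [0.6, -5.3, 4.0]
gripper_width: 0.0459
gripper_force: 39.9
```

Run:
```python
from h import *
x,Rm,s=tool();print(x,s['joints'],s['gripper_width'],s['contact_force'],s['moment'],Rm[:,1])
```

```text
[ 0.6012 -0.2566  0.0578] [ 1.0558  1.0117 -1.0946  1.6471  0.9892  1.1281  1.2352] 0.04586120839549427 [ 0.5685 -5.3195  4.0219] [-1.1418 -0.2564 -0.208 ] [ 0.0171  0.9999 -0.0029]
```

Call:
play_rows:
  plan:
    - [1,-1.5,0,0,0,0,0.3]
    - [0.5,0,0,0,0,0,0.3]
    - [0,0,0,0,0,0,0.3]

```text
t: 13.57
eef_pos: [0.6012, -0.2566, 0.0578]
tcp_rot: [0.025, 3.137, -0.001]
contact_force: [5.4, -3.9, 1.1]
gripper_width: 0.0456
gripper_force: 39.9
```

```bash
cat > m.py <<'E'
from h import *
x,Rm,s=tool();print('t',round(s['t'],2),x,'F',s['contact_force'],'M',s['moment'],'cw deg %.2f'%(-np.degrees(np.arctan2(Rm[1,1],Rm[0,1]))+89.02),'q7 %.3f'%s['joints'][6])
E
python3 m.py
```

```text
t 13.57 [ 0.6012 -0.2566  0.0578] F [ 5.42   -3.9492  1.1021] M [-0.9768 -1.2457 -0.3451] cw deg -0.07 q7 1.237
```

Call:
play_rows:
  plan:
    - [0,0,0,0,0,3,0.3]
    - [0,0,0,0,0,3,0.3]
    - [0,0,0,0,0,3,0.3]
    - [0,0,0,0,0,3,0.3]
    - [0,0,0,0,0,0,0.3]

```text
t: 13.98
eef_pos: [0.6011, -0.2571, 0.0578]
tcp_rot: [0.356, 3.117, -0.002]
contact_force: [4.8, -4.0, 1.5]
gripper_width: 0.0458
gripper_force: 40.0
```

```bash
python3 m.py
```

```text
t 13.98 [ 0.6011 -0.2571  0.0578] F [ 4.8425 -3.9871  1.513 ] M [-1.0834 -1.2018 -0.4472] cw deg 12.06 q7 1.041
```

Call:
play_rows:
  plan:
    - [0,0,0,0,0,3,0.3]
    - [0,0,0,0,0,3,0.3]
    - [0,0,0,0,0,3,0.3]
    - [0,0,0,0,0,3,0.3]
    - [0,0,0,0,0,3,0.3]
    - [0,0,0,0,0,0,0.3]

```text
t: 14.48
eef_pos: [0.6009, -0.2575, 0.0578]
tcp_rot: [0.76, 3.044, -0.002]
contact_force: [5.0, -4.7, 1.4]
gripper_width: 0.0461
gripper_force: 40.0
```

```bash
python3 m.py
```

```text
t 14.48 [ 0.6009 -0.2575  0.0578] F [ 5.0217 -4.7479  1.3754] M [-1.2248 -1.0734 -0.2785] cw deg 27.07 q7 0.800
```

Call:
play_rows:
  plan:
    - [0,0,0,0,0,3,0.3]
    - [0,0,0,0,0,3,0.3]
    - [0,0,0,0,0,3,0.3]
    - [0,0,0,0,0,3,0.3]
    - [0,0,0,0,0,3,0.3]
    - [0,0,0,0,0,0,0.3]

```text
t: 14.98
eef_pos: [0.6005, -0.2579, 0.0578]
tcp_rot: [1.151, 2.918, -0.003]
contact_force: [4.2, -6.0, 2.7]
gripper_width: 0.0455
gripper_force: 40.0
```

```bash
python3 m.py; python3 -c "
from h import *
t=get_image('top');w=get_image('wrist')
o=np.zeros((480,640,3),np.uint8);o[:]=w;o[280:480,:320]=cv2.resize(t[210:290,290:418],(320,200),interpolation=cv2.INTER_CUBIC);save('w5.png',o)"
```

```text
t 14.98 [ 0.6005 -0.2579  0.0578] F [ 4.2315 -5.9972  2.6768] M [-1.3681 -0.7675 -0.4043] cw deg 42.08 q7 0.561
```

View pics/w5.png

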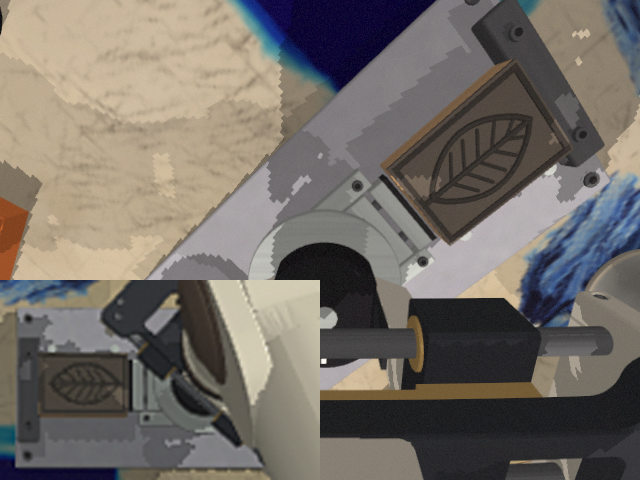

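The block is still flush in the corner and the jaw (inset at (140,390)) is closing on it. Now small steps, reading the moment each time.

Call:
play_rows:
  plan:
    - [0,0,0,0,0,3,0.3]
    - [0,0,0,0,0,2,0.3]
    - [0,0,0,0,0,0,0.3]

```text
t: 15.33
eef_pos: [0.6005, -0.258, 0.0578]
tcp_rot: [1.276, 2.866, -0.003]
contact_force: [4.5, -6.0, 1.8]
gripper_width: 0.0457
gripper_force: 39.9
```

```bash
cat >> m.py <<'E'
print('tau',s['joint_torque'][4:])
E
python3 m.py
```

```text
t 15.33 [ 0.6005 -0.258   0.0578] F [ 4.5384 -5.9533  1.8218] M [-1.4678 -0.6166 -0.0843] cw deg 47.02 q7 0.483
tau [-2.1874  0.4823 -0.3166]
```

Call:
play_rows:
  plan:
    - [0,0,0,0,0,2,0.3]
    - [0,0,0,0,0,0,0.3]

```text
t: 15.5
eef_pos: [0.6004, -0.2581, 0.0578]
tcp_rot: [1.326, 2.844, -0.002]
contact_force: [2.9, -5.0, 1.7]
gripper_width: 0.0457
gripper_force: 39.9
```

```bash
python3 m.py
```

```text
t 15.5 [ 0.6004 -0.2581  0.0578] F [ 2.908  -4.9979  1.6714] M [-1.4626 -0.6097 -0.2163] cw deg 49.02 q7 0.451
tau [-2.0873  0.378  -0.1304]
```

Call:
play_rows:
  plan:
    - [0,0,0,0,0,1.5,0.3]
    - [0,0,0,0,0,0,0.3]

```text
t: 15.67
eef_pos: [0.6003, -0.2581, 0.0578]
tcp_rot: [1.362, 2.826, -0.003]
contact_force: [3.7, -5.7, 4.0]
gripper_width: 0.046
gripper_force: 39.9
```

```bash
python3 m.py
```

```text
t 15.67 [ 0.6003 -0.2581  0.0578] F [ 3.6677 -5.6762  4.0073] M [-1.5345 -0.5765 -0.0616] cw deg 50.49 q7 0.428
tau [-2.1758  0.3367 -0.1715]
```

```bash
cat > m.py <<'E'
from h import *
import sys,glob
M=[];T=[];F=[]
for i in range(4):
    im=get_image('scene');x,Rm,s=tool();M.append(s['moment']);F.append(s['contact_force']);T.append(s['joint_torque'][6])
M=np.array(M);print('t',round(s['t'],2),x,'F',np.mean(F,0),'M',M.mean(0),'Mz sd %.2f'%M[:,2].std(),'tau7 %.3f'%np.mean(T),'cw deg %.2f'%(-np.degrees(np.arctan2(Rm[1,1],Rm[0,1]))+89.02))
import os
a=im[195:245,345:405].astype(float)
if os.path.exists('ref.npy'): print('plunger region diff',np.abs(a-np.load('ref.npy')).mean(), 'right part',np.abs(a-np.load('ref.npy'))[:,24:].mean())
np.save('ref.npy',a)
E
python3 m.py
```

```text
t 15.87 [ 0.6004 -0.2581  0.0578] F [ 3.2343 -5.7457  2.874 ] M [-1.5223 -0.554  -0.1419] Mz sd 0.03 tau7 0.113 cw deg 50.47
```

Call:
play_rows:
  plan:
    - [0,0,0,0,0,1.5,0.3]
    - [0,0,0,0,0,0,0.3]

```text
t: 16.03
eef_pos: [0.6003, -0.2582, 0.0578]
tcp_rot: [1.399, 2.808, -0.003]
contact_force: [4.5, -6.1, 3.0]
gripper_width: 0.046
gripper_force: 39.9
```

```bash
python3 m.py; python3 -c "
from h import *
im=get_image('scene');save('s5.png',cv2.resize(im[150:270,300:440],(700,600),interpolation=cv2.INTER_CUBIC))"
```

```text
t 16.23 [ 0.6003 -0.2582  0.0578] F [ 3.1763 -6.3246  3.154 ] M [-1.5359 -0.5125 -0.0635] Mz sd 0.02 tau7 0.036 cw deg 51.95
plunger region diff 1.8962222222222223 right part 1.9714814814814814
```

View pics/s5.png

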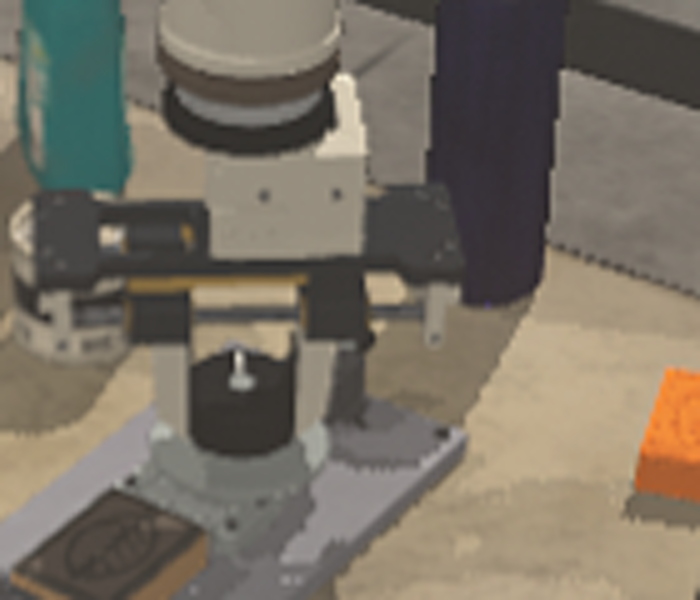

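Call:
play_rows:
  plan:
    - [-2.2,-0.4,0,0,0,0,0.3]
    - [0,0,0,0,0,1.5,0.3]
    - [0,0,0,0,0,0,0.3]

```text
t: 16.53
eef_pos: [0.6003, -0.2583, 0.0577]
tcp_rot: [1.436, 2.793, -0.001]
contact_force: [0.2, -3.8, 6.0]
gripper_width: 0.046
gripper_force: 39.9
```

```bash
python3 m.py
```

```text
t 16.73 [ 0.6003 -0.2583  0.0577] F [-0.7404 -2.8837  6.2993] M [-0.8755  0.1794 -0.0347] Mz sd 0.03 tau7 0.012 cw deg 53.38
plunger region diff 1.7046666666666668 right part 1.5740740740740742
```

Call:
play_rows:
  plan:
    - [0,0,0,0,0,1.5,0.3]
    - [0,0,0,0,0,0,0.3]

```text
t: 16.9
eef_pos: [0.6003, -0.2583, 0.0577]
tcp_rot: [1.472, 2.774, -0.001]
contact_force: [-0.2, -3.0, 7.4]
gripper_width: 0.0455
gripper_force: 39.9
```

```bash
python3 m.py
```

```text
t 17.1 [ 0.6003 -0.2583  0.0577] F [-0.4303 -3.2015  6.7334] M [-0.8334  0.2051 -0.0139] Mz sd 0.02 tau7 0.019 cw deg 54.89
plunger region diff 1.8766666666666667 right part 1.941851851851852
```

Call:
play_rows:
  plan:
    - [0,0,0,0,0,1.5,0.3]
    - [0,0,0,0,0,0,0.3]

```text
t: 17.27
eef_pos: [0.6002, -0.2583, 0.0577]
tcp_rot: [1.508, 2.755, -0.001]
contact_force: [-0.5, -2.3, 7.6]
gripper_width: 0.0459
gripper_force: 39.9
```

```bash
python3 m.py
```

```text
t 17.47 [ 0.6002 -0.2583  0.0577] F [-0.2198 -3.1456  7.0224] M [-0.8673  0.2852 -0.0326] Mz sd 0.01 tau7 -0.009 cw deg 56.38
plunger region diff 2.1053333333333333 right part 2.081851851851852
```

Call:
play_rows:
  plan:
    - [0,0,0,0,0,1.5,0.3]
    - [0,0,0,0,0,0,0.3]

```text
t: 17.63
eef_pos: [0.6002, -0.2583, 0.0577]
tcp_rot: [1.544, 2.735, -0.002]
contact_force: [-0.7, -2.5, 7.3]
gripper_width: 0.0459
gripper_force: 39.9
```

```bash
python3 m.py
```

```text
t 17.83 [ 0.6002 -0.2583  0.0577] F [-0.7149 -2.7469  7.0215] M [-0.8461  0.2707 -0.0784] Mz sd 0.03 tau7 0.063 cw deg 57.90
plunger region diff 1.8905555555555555 right part 1.8872222222222221
```

Call:
play_rows:
  plan:
    - [0,0,0,0,0,1.5,0.3]
    - [0,0,0,0,0,0,0.3]

```text
t: 18.0
eef_pos: [0.6002, -0.2584, 0.0577]
tcp_rot: [1.58, 2.714, -0.002]
contact_force: [-0.2, -3.1, 7.1]
gripper_width: 0.0458
gripper_force: 39.9
```

```bash
python3 m.py
```

```text
t 18.2 [ 0.6002 -0.2584  0.0577] F [-1.0675 -3.7956  7.0385] M [-0.8778  0.2705 -0.0558] Mz sd 0.01 tau7 0.019 cw deg 59.39
plunger region diff 1.941 right part 2.0016666666666665
```

Call:
play_rows:
  plan:
    - [0,0,0,0,0,1.5,0.3]
    - [0,0,0,0,0,0,0.3]

```text
t: 18.37
eef_pos: [0.6001, -0.2584, 0.0577]
tcp_rot: [1.615, 2.694, -0.002]
contact_force: [-1.8, -2.5, 7.0]
gripper_width: 0.0455
gripper_force: 39.9
```

```bash
python3 m.py
```

```text
t 18.57 [ 0.6001 -0.2584  0.0577] F [-1.2189 -3.3086  7.0281] M [-0.8622  0.3209  0.019 ] Mz sd 0.02 tau7 -0.079 cw deg 60.88
plunger region diff 1.9356666666666666 right part 1.8531481481481482
```

Call:
play_rows:
  plan:
    - [0,0,0,0,0,1.5,0.3]
    - [0,0,0,0,0,0,0.3]

```text
t: 18.73
eef_pos: [0.6001, -0.2584, 0.0577]
tcp_rot: [1.65, 2.672, -0.002]
contact_force: [-1.3, -2.3, 7.7]
gripper_width: 0.0458
gripper_force: 39.9
```

```bash
python3 m.py
```

```text
t 18.93 [ 0.6    -0.2584  0.0577] F [-1.1096 -3.434   7.1656] M [-0.8382  0.3636  0.0427] Mz sd 0.03 tau7 -0.057 cw deg 62.38
plunger region diff 1.929 right part 1.8796296296296295
```

Call:
play_rows:
  plan:
    - [0,0,0,0,0,1.5,0.3]
    - [0,0,0,0,0,0,0.3]

```text
t: 19.1
eef_pos: [0.6, -0.2584, 0.0577]
tcp_rot: [1.685, 2.65, -0.002]
contact_force: [-1.3, -4.0, 7.3]
gripper_width: 0.0462
gripper_force: 39.9
```

```bash
python3 m.py
```

```text
t 19.3 [ 0.6    -0.2585  0.0577] F [-1.7311 -3.5649  7.3526] M [-0.8376  0.4008 -0.0636] Mz sd 0.02 tau7 0.021 cw deg 63.90
plunger region diff 2.014111111111111 right part 1.9011111111111112
```

Call:
play_rows:
  plan:
    - [0,0,0,0,0,1.5,0.3]
    - [0,0,0,0,0,0,0.3]

```text
t: 19.47
eef_pos: [0.6, -0.2585, 0.0577]
tcp_rot: [1.719, 2.628, -0.002]
contact_force: [-2.4, -4.3, 7.6]
gripper_width: 0.0458
gripper_force: 39.9
```

```bash
python3 m.py
```

```text
t 19.67 [ 0.5999 -0.2585  0.0577] F [-1.9993 -3.7131  7.943 ] M [-0.8675  0.4205  0.0561] Mz sd 0.01 tau7 -0.103 cw deg 65.38
plunger region diff 1.9051111111111112 right part 1.8674074074074074
```

Call:
play_rows:
  plan:
    - [0,0,0,0,0,1.2,0.3]
    - [0,0,0,0,0,0,0.3]

```text
t: 19.83
eef_pos: [0.5999, -0.2585, 0.0578]
tcp_rot: [1.747, 2.61, -0.002]
contact_force: [-2.3, -3.9, 6.8]
gripper_width: 0.0454
gripper_force: 39.9
```

```bash
python3 m.py
```

```text
t 20.03 [ 0.5999 -0.2585  0.0577] F [-2.3144 -3.5855  7.9497] M [-0.8292  0.415   0.0092] Mz sd 0.02 tau7 -0.009 cw deg 66.59
plunger region diff 1.7562222222222221 right part 1.6742592592592593
```

Call:
play_rows:
  plan:
    - [0,0,0,0,0,1.5,0.3]
    - [0,0,0,0,0,0,0.3]

```text
t: 20.2
eef_pos: [0.5999, -0.2585, 0.0577]
tcp_rot: [1.782, 2.587, -0.002]
contact_force: [-2.0, -3.8, 7.4]
gripper_width: 0.046
gripper_force: 39.9
```

```bash
python3 m.py
```

```text
t 20.4 [ 0.5998 -0.2585  0.0577] F [-1.7757 -3.3941  8.1726] M [-0.8128  0.4732 -0.087 ] Mz sd 0.02 tau7 0.060 cw deg 68.11
plunger region diff 2.082777777777778 right part 2.0405555555555557
```

Call:
play_rows:
  plan:
    - [0,0,0,0,0,1.5,0.3]
    - [0,0,0,0,0,0,0.3]

```text
t: 20.57
eef_pos: [0.5998, -0.2586, 0.0577]
tcp_rot: [1.815, 2.563, -0.002]
contact_force: [-2.3, -4.2, 7.8]
gripper_width: 0.0458
gripper_force: 39.9
```

```bash
python3 m.py
```

```text
t 20.77 [ 0.5998 -0.2586  0.0577] F [-2.141  -2.99    8.5182] M [-0.8032  0.5216 -0.0735] Mz sd 0.01 tau7 0.058 cw deg 69.61
plunger region diff 2.1484444444444444 right part 1.9933333333333334
```

```bash
cat > m2.py <<'E'
from h import *
x,Rm,s=tool();print('moving Mz %.3f F'%s['moment'][2],s['contact_force'],'dq7 %.3f tau7 %.3f'%(s['dq'][6],s['joint_torque'][6]),'cw %.2f'%(-np.degrees(np.arctan2(Rm[1,1],Rm[0,1]))+89.02))
E
python3 m2.py
```

```text
moving Mz -0.071 F [-2.2954 -3.559   9.3315] dq7 0.001 tau7 0.076 cw 69.61
```

Call:
play_rows:
  plan:
    - [0,0,0,0,0,0.7,0.3]
    - [0,0,0,0,0,0.7,0.3]

```text
t: 20.93
eef_pos: [0.5997, -0.2586, 0.0577]
tcp_rot: [1.845, 2.542, -0.003]
contact_force: [-1.9, -4.0, 8.0]
gripper_width: 0.0458
gripper_force: 39.8
```

```bash
python3 m2.py;python3 m.py
```

```text
moving Mz 0.689 F [-1.9015 -4.0475  7.9766] dq7 -0.129 tau7 -0.486 cw 70.95
t 21.13 [ 0.5998 -0.2586  0.0577] F [-2.7152 -3.8438  7.9022] M [-0.8622  0.5275  0.393 ] Mz sd 0.07 tau7 -0.424 cw deg 70.94
plunger region diff 2.0772222222222223 right part 1.954074074074074
```

Call:
play_rows:
  plan:
    - [0,0,0,0,0,0.7,0.3]
    - [0,0,0,0,0,0.7,0.3]

```text
t: 21.3
eef_pos: [0.5998, -0.2586, 0.0577]
tcp_rot: [1.875, 2.52, -0.003]
contact_force: [-2.3, -3.6, 8.5]
gripper_width: 0.046
gripper_force: 39.8
```

```bash
python3 m2.py;python3 m.py
```

```text
moving Mz 0.658 F [-2.3129 -3.6498  8.5176] dq7 -0.132 tau7 -0.466 cw 72.32
t 21.5 [ 0.5997 -0.2586  0.0577] F [-2.3187 -4.4323  7.974 ] M [-0.866   0.5382  0.4187] Mz sd 0.05 tau7 -0.435 cw deg 72.34
plunger region diff 1.8664444444444444 right part 1.780925925925926
```

The moving resistance reads clearly at about 0.66 N m, so the plunger is still riding. I continue with this pattern.

Call:
play_rows:
  plan:
    - [0,0,0,0,0,0.7,0.3]
    - [0,0,0,0,0,0.7,0.3]

```text
t: 21.67
eef_pos: [0.5997, -0.2586, 0.0577]
tcp_rot: [1.906, 2.497, -0.003]
contact_force: [-3.1, -4.4, 8.5]
gripper_width: 0.0456
gripper_force: 39.8
```

```bash
python3 m2.py
```

```text
moving Mz 0.677 F [-3.0773 -4.3706  8.5134] dq7 -0.131 tau7 -0.521 cw 73.73
```

Call:
play_rows:
  plan:
    - [0,0,0,0,0,0.7,0.3]
    - [0,0,0,0,0,0.7,0.3]

```text
t: 21.83
eef_pos: [0.5997, -0.2586, 0.0577]
tcp_rot: [1.935, 2.474, -0.003]
contact_force: [-1.6, -4.7, 7.5]
gripper_width: 0.0457
gripper_force: 39.8
```

```bash
python3 m2.py
```

```text
moving Mz 1.292 F [-1.5967 -4.6813  7.4898] dq7 -0.125 tau7 -1.124 cw 75.06
```

Call:
play_rows:
  plan:
    - [0,0,0,0,0,-0.5,0.3]

```text
t: 21.92
eef_pos: [0.5998, -0.2586, 0.0577]
tcp_rot: [1.925, 2.482, -0.003]
contact_force: [-2.7, -3.9, 8.5]
gripper_width: 0.0457
gripper_force: 39.9
```

```bash
python3 m2.py; python3 m.py
python3 - <<'E'
from h import *
t=get_image('top');s=get_image('scene')
o=np.hstack([cv2.resize(t[215:290,350:430],(400,375),interpolation=cv2.INTER_CUBIC),cv2.resize(s[185:260,320:400],(400,375),interpolation=cv2.INTER_CUBIC)]);save('p6.png',o)
E
```

```text
moving Mz 0.194 F [-2.716  -3.8714  8.5431] dq7 0.102 tau7 -0.545 cw 74.62
t 22.12 [ 0.5998 -0.2586  0.0577] F [-1.85   -4.0484  8.222 ] M [-0.92    0.5988  0.3468] Mz sd 0.07 tau7 -0.298 cw deg 74.64
plunger region diff 3.096888888888889 right part 2.6912962962962963
```

View pics/p6.png

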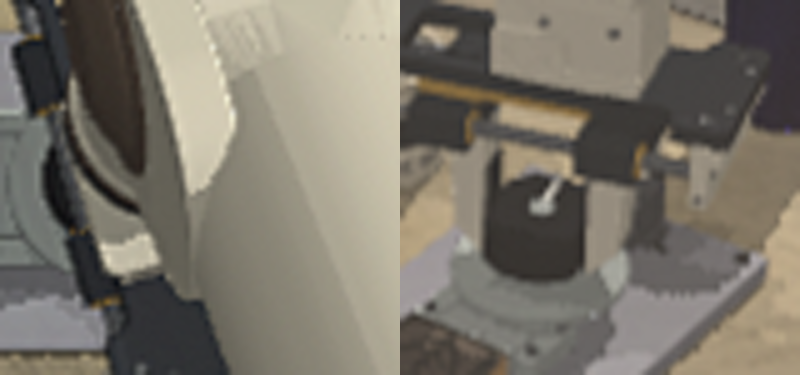

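Resistance jumped to 1.29, so I backed off. The plunger is hidden in every view, so I'll release, rise and measure the plunger's pull-knob position from above.

Call:
play_rows:
  plan:
    - [0,0,0,0,0,0,0]
    - [0,0,0,0,0,0,-0.3]
    - [0,0,0,0,0,0,-0.3]
    - [0,0,-10,0,0,0,-0.3]
    - [0,0,-25,0,0,0,-0.3]
    - [0,0,-30,0,0,0,-0.3]
    - [0,0,-20,0,0,0,-0.3]

```text
t: 22.8
eef_pos: [0.6007, -0.2566, 0.1441]
tcp_rot: [1.925, 2.482, 0.003]
contact_force: [0.4, -0.1, 0.3]
gripper_width: 0.0598
gripper_force: 0.0
```

Call:
play_rows:
  plan:
    - [20,0,0,0,0,0,-0.3]
    - [35,0,0,0,0,0,-0.3]
    - [35,0,0,0,0,0,-0.3]
    - [35,0,0,0,0,0,-0.3]
    - [35,0,0,0,0,0,-0.3]
    - [30,0,0,0,0,0,-0.3]
    - [10,0,0,0,0,0,-0.3]

```text
t: 23.38
eef_pos: [0.5487, -0.0573, 0.1426]
tcp_rot: [-1.916, -2.487, -0.003]
contact_force: [0.4, 0.2, -0.2]
gripper_width: 0.0595
gripper_force: 0.0
```

```bash
python3 m2.py
python3 - <<'E'
from h import *
a=np.load('top.npy').astype(int);b=get_image('top').astype(int);np.save('top2.npy',b.astype(np.uint8))
for n,i in(('before',a),('now',b)):
    r=i[244:258,410:432].max(2);m=(r<70);yy,xx=np.nonzero(m);print(n,xx.mean()+410 if m.any() else None,m.sum());print(i[251,396:430].sum(1)//3)
    print(i[250,396:430].sum(1)//3)
    k=i[236:264,355:392].max(2);m=k<60;yy,xx=np.nonzero(m);print('knob',xx.mean()+355,yy.mean()+236,m.sum())
E
```

```text
moving Mz -0.012 F [ 0.413   0.2075 -0.1994] dq7 -0.161 tau7 -0.181 cw 74.24
before 417.1587301587302 63
[143 146 143  95  78  79  79  80  77  78  78  79  78  60  56  55  58  92
  93  88  94  98  44  21  25  27  24  14  83 106 102  99 105 105]
[156 157 161 127  86  77  80  80  78  78  78  78  81  79  78  78  56 109
 110 110 112 122  57  26  29  31  28  18  86 108 103 100 105 107]
knob 372.2685950413223 250.13429752066116 484
now 415.578125 64
[132 137 134  88  73  73  73  74  72  72  73  75  72  55  53  50  54  86
  92  72  28  21  25  25  19  30  93  94  96  96  95  91  99  98]
[146 146 150 118  80  72  73  73  72  72  72  74  75  74  73  72  52 104
 111  95  38  25  30  26  21  28  97  97  97  97  95  94  98  99]
knob 371.75154004106776 249.9158110882957 487
```

The pull knob moved in by about 2.4 px (about 5 mm), so the plunger has dropped. I'll check the depth more finely and in the second camera, along with the block.

Run:
```python
from h import *
c=get_calibration('top');cs=get_calibration('scene')
a=np.load('top.npy');B=np.mean([get_image('top') for _ in range(3)],0).astype(np.uint8)
S=np.mean([get_image('scene') for _ in range(3)],0).astype(np.uint8);sa=np.load('scene.npy')
np.save('top3.npy',B)
g=lambda i:cv2.cvtColor(i,cv2.COLOR_RGB2GRAY)
def shift(A,Bm,u0,u1,v0,v1,pad=6,f=8):
    T=cv2.resize(g(A)[v0:v1,u0:u1],None,fx=f,fy=f,interpolation=cv2.INTER_CUBIC)
    I=cv2.resize(g(Bm)[v0-pad:v1+pad,u0-pad:u1+pad],None,fx=f,fy=f,interpolation=cv2.INTER_CUBIC)
    r=cv2.matchTemplate(I,T,cv2.TM_CCOEFF_NORMED);_,s,_,l=cv2.minMaxLoc(r);return l[0]/f-pad,l[1]/f-pad,s
print('top pull knob',shift(a,B,415,426,245,257),'top static bed corner',shift(a,B,403,416,278,290))
# expected for a 6 mm travel toward +y
ax=np.array([.0165,.9998,0]);p=np.array([.5985,-.354,.031])
print('expected top',proj(c,p+.006*ax)-proj(c,p))
u=proj(cs,p);print('scene at',u,'expected',proj(cs,p+.006*ax)-u)
for w in(5,6,8): u0,v0=int(round(u[0])),int(round(u[1]));print('scene',shift(sa,S,u0-w,u0+w,v0-w,v0+w))
print('scene static',shift(sa,S,385,400,230,242))
o=np.hstack([cv2.resize(B[215:295,290:430],(784,448),interpolation=cv2.INTER_CUBIC)]);
z=np.zeros((600,784,3),np.uint8);z[:448]=o;z[448:,:300]=cv2.resize(S[200:238,350:425],(300,152),interpolation=cv2.INTER_CUBIC);z[448:,310:610]=cv2.resize(sa[200:238,350:425],(300,152),interpolation=cv2.INTER_CUBIC);save('p7.png',z)
```

```text
top pull knob (-2.375, 0.0, 0.9506663680076599) top static bed corner (0.0, 0.0, 0.9988806843757629)
expected top [-2.7862  0.0004]
scene at [369.9247 219.7558] expected [-1.3235  1.1148]
scene (-1.25, 6.0, 0.5472621917724609)
scene (-0.625, 6.0, 0.43342429399490356)
scene (-6.0, -6.0, 0.5220587253570557)
scene static (0.0, 0.0, 0.9976270198822021)
```

View pics/p7.png

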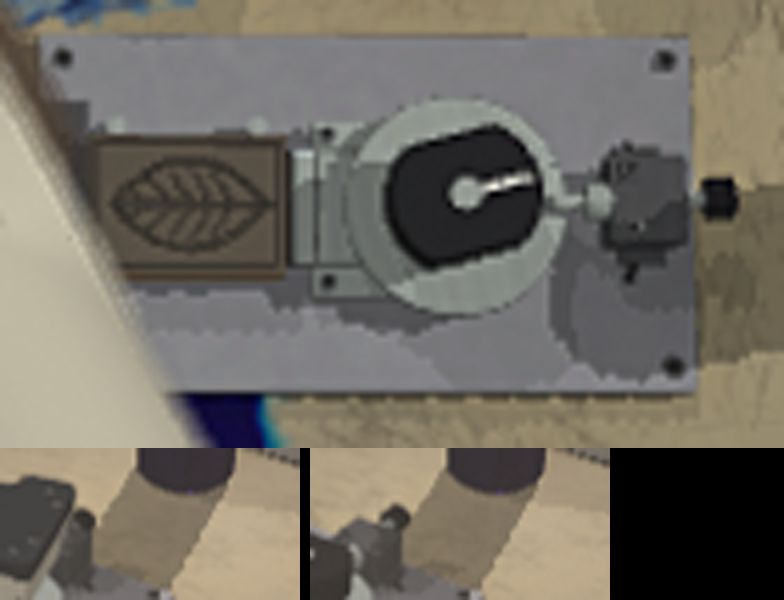

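The image shows the plunger in the plate's notch at (560,205), the jaw face against the block at (290,205), and the pull knob in by about 5 mm. Next I clear the view and check the block numerically.

Call:
play_rows:
  plan:
    - [20,0,-10,0,0,0,-0.3]
    - [35,0,-10,0,0,0,-0.3]
    - [35,0,0,0,0,0,-0.3]
    - [35,0,0,0,0,0,-0.3]
    - [35,0,0,0,0,0,-0.3]
    - [20,0,0,0,0,0,-0.3]
    - [0,0,0,0,0,0,-0.3]

```text
t: 24.32
eef_pos: [0.5049, 0.115, 0.1625]
tcp_rot: [-1.919, -2.486, -0.004]
contact_force: [0.3, -0.1, 0.1]
gripper_width: 0.0598
gripper_force: 0.0
```

Run:
```python
from h import *
c=get_calibration('top');im=get_image('top');d=im.astype(int);np.save('top4.npy',im)
m=((d[...,0]-d[...,2]>6)&(d.max(2)<150)).astype(np.uint8)*255
z=np.zeros_like(m);z[232:272,300:346]=m[232:272,300:346];z=cv2.morphologyEx(z,cv2.MORPH_CLOSE,np.ones((5,5)));z=cv2.morphologyEx(z,cv2.MORPH_OPEN,np.ones((5,5)))
k=max(cv2.findContours(z,cv2.RETR_EXTERNAL,cv2.CHAIN_APPROX_NONE)[0],key=cv2.contourArea);r=cv2.minAreaRect(k);b=cv2.boxPoints(r);print(r,b.tolist())
P=np.array([onz(c,u,v,.035) for u,v in b]);
# contour of pixel centres: true outline is half a pixel wider each way
x0,y0,w,h=cv2.boundingRect(k);P=np.array([onz(c,u,v,.035) for u,v in[(x0-.5,y0-.5),(x0+w-.5,y0-.5),(x0+w-.5,y0+h-.5),(x0-.5,y0+h-.5)]])
o=np.array([.5977,-.2257]);X=np.array([.9999,-.0158]);Y=np.array([.0158,.9999])
q=P[:,:2]-o;print('bed frame mm',np.c_[q@X,q@Y]*1e3,(q.mean(0)@X)*1e3,(q.mean(0)@Y)*1e3)
for v in (245,255,262):print(v,d[v,300:348].tolist()[::1][:12],'|',d[v,334:347].tolist())
print(observe()['contact_force'],observe()['t'])
```

```text
((323.0, 251.5), (25.0, 36.0), 90.0) [[305.0, 239.0], [341.0, 239.0], [341.0, 264.0], [305.0, 264.0]]
bed frame mm [[ 28.4469 109.6673]
 [ 28.4244  30.7391]
 [-27.3297  31.241 ]
 [-27.2381 109.5946]] 0.5758824838140354 70.31047025965326
245 [[78, 78, 80], [82, 81, 83], [64, 63, 65], [55, 56, 58], [56, 57, 59], [63, 60, 57], [68, 63, 56], [73, 68, 61], [91, 83, 72], [93, 85, 74], [93, 84, 73], [93, 84, 72]] | [[94, 85, 75], [94, 85, 73], [92, 83, 73], [92, 83, 72], [96, 86, 74], [67, 62, 56], [82, 76, 66], [40, 37, 34], [94, 99, 96], [152, 159, 153], [159, 165, 158], [161, 165, 159], [101, 103, 100]]
255 [[79, 79, 80], [83, 82, 84], [61, 62, 64], [54, 56, 57], [55, 57, 62], [70, 64, 58], [68, 62, 56], [76, 68, 62], [91, 84, 71], [94, 85, 72], [94, 85, 73], [96, 88, 74]] | [[71, 66, 58], [92, 84, 71], [96, 87, 74], [95, 86, 74], [97, 88, 75], [66, 62, 55], [85, 77, 66], [40, 36, 33], [78, 83, 82], [113, 117, 114], [114, 118, 115], [113, 118, 114], [77, 80, 78]]
262 [[79, 78, 80], [82, 81, 82], [62, 62, 63], [54, 55, 56], [53, 55, 59], [94, 81, 66], [80, 72, 63], [65, 61, 56], [62, 59, 54], [62, 58, 53], [61, 58, 54], [61, 58, 53]] | [[61, 57, 54], [62, 57, 53], [62, 59, 55], [61, 56, 53], [62, 57, 53], [71, 67, 61], [89, 80, 69], [54, 50, 49], [56, 58, 58], [68, 71, 70], [69, 71, 70], [67, 69, 67], [79, 81, 80]]
[ 0.4471 -0.4826  0.5441] 24.3667
```

```bash
python3 -c "
from workcell import *
print(finish_job())"
```

```text
the job is handed in; nothing more can be done
None
```

I handed the job in: the block lies picture side up against the pins and end stop, the jaw is against it, and the plunger is in the notch (about 5 mm of drop measured from above). At about 75° the knob torque reached 1.29 N m before I backed it off. That is under my estimate of the strain limit. I did not measure the jaw's clamping force.

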